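Refit the warming plate's control knob and hold it pressed

TASK

The control knob has come off the warming plate that keeps the pot warm: pick it up, turn it so that its white pointer is on the same side as the white line on the dial (the flat in the knob's bore then matches the flat of the brass D-shaft) and push it fully home onto the shaft. Then press the knob down against the dial's spring to the bottom of its travel, and finish while still holding it pressed down: do not let go. Leave the pot, the mug and the toothpick jar where they stand.

Things in the scene. Friction and masses are not known exactly. Their poses are not given: they have to be found in the camera images.
- knob: Loose knob, 45 mm across, 46 mm high, about 60 g, standing bore down on the table. Origin: centre of its underside; z up. Round grey skirt (0 to 20 mm high) with a black grip bar on it, 44 mm long along x, 12 mm wide along y, 20 to 46 mm high. A white pointer line runs along the bar's top from the centre to the +x end and down that end.
- knob_bore (a point): Centre of the mouth of the knob's bore (at the knob's origin, same axes). The bore is D-shaped, 17 mm deep, 17.8 mm in diameter; its flat is on the +x (pointer) side, 4.9 mm from the axis, square to x.
- dial_top (a point): Centre of the top face of the black dial disc (64 mm diameter) on the warming plate, 56 mm above the table when not pressed. x points to the flat of the shaft; a white line on the dial's rim lies on this +x side. A fully seated knob has its underside on this face: its origin at this point, its x along this x. The point turns and sinks with the dial.
- shaft_tip (a point): Top centre of the brass D-shaft that stands on the dial, same axes as dial_top: 16 mm diameter, 16 mm tall above the dial's face, its flat on the +x side 4 mm from the axis, top edge chamfered 2 mm. Clearance to the knob's bore is about 0.9 mm all round, angular play about 6 degrees either way.
- dial (a joint): Turning of dial and shaft in the warming plate, rad, positive anticlockwise from above, -2.5 to 2.5; stiff (0.12 N m of friction), stays where it is. Already included in the orientation of dial_top; it need not be turned.
- plunger (a joint): How far dial and shaft are pressed down, m: 0 up, 0.006 at the bottom stop. Spring: 3.5 N to start moving, 7.7 N at the bottom.
- warmer: Fixed electric warming plate, 200 mm (x) by 320 mm (y) by 45 mm high; origin: centre of its underside. Black glass with the pot on the +y end; grey control panel with the dial on the axis at x = 0, y = -106 mm.
- pot: Lidded stoneware pot, 132 mm across, 97 mm high, standing on the warming plate's glass about 158 mm from the dial's axis; origin: centre of its underside. To be left alone.
- mug: Yellow-striped white mug, 86 by 120 by 101 mm high, standing on the table; origin: centre of its underside. To be left alone.
- toothpicks: Small clear jar of toothpicks, 45 mm across, 68 mm high, standing on the table; origin: centre of its underside. To be left alone.
Mind the look-alikes: they are no part of the job. Leave any green look-alike of the knob alone.

How it is judged:
On the way:
1. the knob is fully home on the D-shaft (z of knob in the frame of dial_top below 0.003 m and horizontal distance between knob and dial_top below 0.004 m and angle between the x axis of knob and the x axis of dial_top, either way round below 0.2 rad and angle between knob's own z axis and vertical below 0.1 rad), for 0.1 s.
At the end, for the whole second after the job is handed in: Fingers still press the knob (over 2 N); knob home on the shaft (underside within 3 mm of the dial face, 4 mm of its axis, 0.2 rad of its line, upright within 0.1 rad); dial held down over 4.5 of 6 mm; pot, mug and toothpick jar upright, within 30 mm of their start (all of step 1 and value of joint plunger above 0.0045 m and contact force between the fingers and knob above 2 N and distance of each of pot, mug, toothpicks from where it was at the start of the episode below 0.03 m and angle between each of pot, mug, toothpicks's own z axis and vertical below 0.2 rad); the arm keeps its last pose, push and grip.
It fails at once if the lidded stoneware pot is pushed away or tipped (distance of pot from where it was at the start of the episode above 0.03 m or angle between pot's own z axis and vertical above 0.3 rad).
It fails at once if the striped mug is pushed away or tipped (distance of mug from where it was at the start of the episode above 0.03 m or angle between mug's own z axis and vertical above 0.3 rad).
It fails at once if the jar of toothpicks is pushed away or tipped (distance of toothpicks from where it was at the start of the episode above 0.03 m or angle between toothpicks's own z axis and vertical above 0.3 rad).
It also fails if it takes over 35 s, if anything falls off the work surface, if the arm or the gripper's body presses on something with over 40 N, if the wrist force passes 120 N, or if a joint passes its speed limit or range.

ROBOT

A 6-joint arm with a two-finger parallel gripper is mounted at the origin on a cart in front of the work surface, level with it; the furniture and walls round the work are solid. World frame = base frame: x ahead of the robot, y to its left, z up, the work surface at z = 0. Lengths are in m, angles in rad, forces in N, time in s.
With the tool pointing down it reaches from about 0.325 to 0.925 m from the base axis. Payload 3.1 kg.
Tool frame: the origin (TCP) lies on the centre line of the jaws, within the pads' length; the fingertips stand 14 mm ahead of it and the grasp point (between the pads) lies 5 mm behind it; z points along the fingers, y is the line along which they close (so a half turn about z gives the same grasp; the last joint's range is limited). The gripper opens to 85 mm and grips with 20 to 120 N. Pads are 22 mm wide; open, the fingers measure 114 mm over their backs; the gripper's body (76 mm by 85 mm) begins 54 mm behind the grasp point. The pads swing forward as they close: fully open they stand 13 mm farther back than shut.
Start: joints at [1.137, 0.217, 1.613, -0, 1.311, -0.112], TCP at [0.198, 0.593, 0.245] pointing down, gripper open.
Joint ranges: [-2.75, 2.75], [-0.78, 2.1], [0.31, 2.55], [-1.13, 4.27], [0.13, 2.63], [-2.58, 2.58]. Speed limits (rad/s): [2.79, 2.79, 3.14, 3.14, 3.14, 3.14].

INTERFACE

Orientations are given as a unit quaternion [x, y, z, w].
In Python, from rig import readout, grab_frame, robot gives the robot as it stands. The module is installed in compiled form; this text tells all that it offers.
- The arm moves only by the tool servo_tool, never from a script. Its argument "increments" is a list that holds one entry, the list of rows, each a list of 7 numbers: the opening, from -1 (shut) to 1 (fully open), then the shift along the world's x, y, z in units of 60 mm (1.0 is 60 mm), then the turn, a rotation vector about the world's x, y, z in units of 8 degrees (1.0 is 8 degrees). In form: [[[gripper, x, y, z, ax, ay, az], ...]]. A call has 1 to 10 rows; each row shifts and turns the commanded pose from where the row before left it; what a row does not reach is not made up. A row lasts 1/8 s, in which the tool goes at most 62.5 mm and 10.7 degrees, less where a joint would pass 70% of its speed; a pose out of reach is approached as far as the arm can. A call is refused whole if a number of a shift passes 1 or a number of a turn 1, either way. A call with a gripper value outside its range is refused whole. The fingers move at their own pace and stop on an object; "squeeze" is the grip in N (left out, the last holds). Time passes only in rows, so rows that do not move let the fingers close. It gives the time, the measured TCP pose, the force, the opening and the grip force at its end, in the units of the state.
- readout.get_obs(): the state, without advancing time (a new reading comes with each control period).
- grab_frame(name): name is "scene" or "top" or "wrist"; returns a dict with "img" (480x640x3 uint8, red, green, blue), "depth" (480x640 float32, m along the optical axis (not along the pixel's ray), 0 where there is no reading), "intrinsics" (3x3 intrinsics, pixels), "xyz" and "attitude" of the camera in the world. Camera axes: x right, y up, looking along -z (the intrinsics and any distortion apply to the point x, -y, -z); pixel columns grow to the right and rows downward; lengths in m; the calibration is good to about 2 mm. A picture is of the moment at which its call begins.
- robot.hand_in(): hands the job in; it is judged then, once.
The state is a dict: "time": time; "joint_pos": joint angles; "joint_vel": joint speeds; "effort": joint torques, N m; "tool_pos": TCP position; "eef_rot": TCP orientation; "force": force on the tool from outside, world axes, zero at the start; "ft_torque": the same for the moment, N m; "width": opening from 0.0 (shut) to 1.0 (fully open); "grip_force": force on a finger pad.
Only numpy, scipy, OpenCV 4.12 (cv2) and the standard library are available. Lean on these libraries where they do the work, as an engineer would, in place of code of your own. Each camera call takes 0.05 s, during which the arm holds its last target. There are 200 camera calls.

## Working session

There is one attempt and no reset: what is moved stays moved. The work goes in short steps, Python scripts to look and compute and a tool call to move; the robot and the scene stay as the last step left them, time stands still between calls to the robot, and variables do not carry over. Pictures are saved under pics/ and viewed, at most 10 in all, crops included, and the job is handed in when it is done.

Besides the shell and the picture viewer there is one more tool, called after "Request:" as name(argument=value, ...), one argument or row to a line, values as JSON. servo_tool: Moves the arm, as the interface text tells. Its arguments: {"type":"object","properties":{"increments":{"type":"array"},"squeeze":{"type":"number"}},"required":["increments"]}

```bash
mkdir -p pics; cat > h.py <<'E'
import numpy as np, cv2, pickle
from scipy.spatial.transform import Rotation as R
from rig import readout, grab_frame, robot
def cloud(f):
    d=f["depth"];K=np.array(f["intrinsics"]);v,u=np.mgrid[0:480,0:640]
    p=np.stack([(u-K[0,2])/K[0,0]*d,-(v-K[1,2])/K[1,1]*d,-d],-1)
    P=p@R.from_quat(f["attitude"]).as_matrix().T+np.array(f["xyz"])
    P[d==0]=np.nan
    return P
def save(img,n): cv2.imwrite("pics/"+n+".png",img[:,:,::-1])
E
python3 - <<'E'
from h import *
for n in("top","scene"):
    f=grab_frame(n);pickle.dump(f,open(n+".pkl","wb"));save(f["img"],n);print(n,f["xyz"],f["attitude"],f["intrinsics"])
print(readout.get_obs())
E
```

```text
top [ 0.49869369 -0.1278898   1.1973534 ] [-0.02217864  0.02054856  0.71503772 -0.69843176] [[529.60876968   0.         326.57560023]
 [  0.         529.60876968 246.49100614]
 [  0.           0.           1.        ]]
scene [-0.46858837 -0.66720649  0.84482003] [ 0.39818614 -0.24159812 -0.4604439   0.75569144] [[562.02519529   0.         328.48073819]
 [  0.         562.02519529 235.9227087 ]
 [  0.           0.           1.        ]]
{'time': 0.1, 'joint_pos': array([ 1.13682647e+00,  2.17689922e-01,  1.61478191e+00,  2.92704207e-05,
        1.31127629e+00, -1.12192206e-01]), 'joint_vel': array([-0.00023979, -0.00146783, -0.00222738,  0.0003146 ,  0.00133476,
       -0.0003308 ]), 'effort': array([-3.69011268e-04, -3.98075831e+01, -3.04970849e+01, -1.37407783e-04,
        4.15197050e-03,  1.15560536e-05]), 'tool_pos': array([0.19732981, 0.59229611, 0.24408755]), 'eef_rot': array([ 1.60199247e-01,  9.87084110e-01, -1.03398500e-03, -3.04281692e-04]), 'force': array([ 0.1537022 ,  0.4465737 , -1.39703455]), 'ft_torque': array([-0.02726079, -0.02257856, -0.01006942]), 'grip_force': 0.0, 'width': 0.9969778750415479}
```

View pics/top.png

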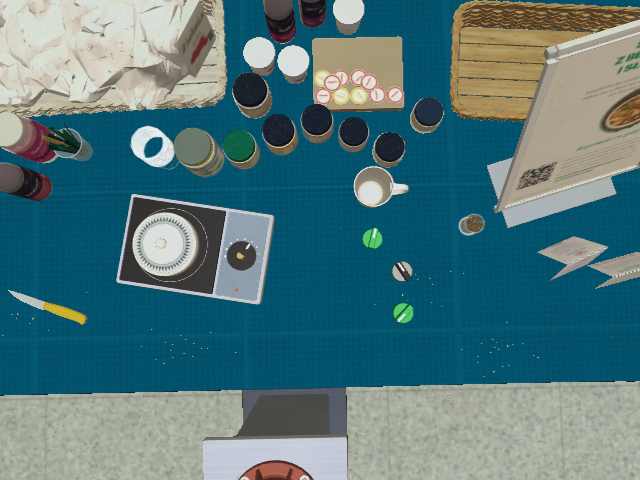

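View pics/scene.png

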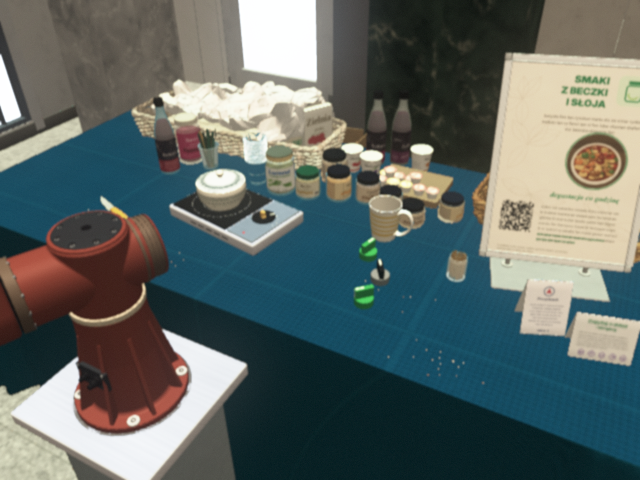

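Three knob-like things are in the top view: green at (372,238), grey with a black bar at (402,271) and green at (403,313). The grey one fits the description, and the dial is at (241,255). I'll enlarge both and measure them.

```bash
python3 - <<'E'
from h import *
f=pickle.load(open("top.pkl","rb"));im=f["img"];P=cloud(f)
a=cv2.resize(im[246:296,377:427],(400,400),interpolation=cv2.INTER_CUBIC);b=cv2.resize(im[230:280,216:266],(400,400),interpolation=cv2.INTER_CUBIC)
save(np.hstack([a,b]),"crop")
K=np.array(f["intrinsics"]);Rm=R.from_quat(f["attitude"]).as_matrix();C=np.array(f["xyz"])
def ray(u,v,z):
    d=Rm@np.array([(u-K[0,2])/K[0,0],-(v-K[1,2])/K[1,1],-1]);return C+d*(z-C[2])/d[2]
print("table z",np.nanmedian(P[330:360,200:300,2]))
for nm,(u0,v0),r in(("knob",(402,271),18),("dial",(241,255),22),("mug",(374,187),30),("jar",(472,224),16)):
    s=P[v0-r:v0+r,u0-r:u0+r].reshape(-1,3)
    for lo,hi in((.008,.03),(.03,.04),(.04,.05),(.05,.062),(.062,.08),(.09,.11)):
        q=s[(s[:,2]>lo)&(s[:,2]<hi)]
        if len(q)>8: print(nm,lo,len(q),q.mean(0).round(4),((q.min(0)+q.max(0))/2).round(4),np.ptp(q,0).round(4))
# white pixels
for nm,(u0,v0),r,z in(("knob",(402,271),13,.046),("dial",(241,255),18,.056)):
    s=im[v0-r:v0+r,u0-r:u0+r].astype(int)
    w=np.argwhere((s.min(2)>185)&(np.ptp(s,axis=2)<40))
    print(nm,[(int(x+u0-r),int(y+v0-r)) for y,x in w][:40])
    print("ctr",ray(u0,v0,z))
E
```

```text
table z 0.0011442359597061413
knob 0.008 204 [ 0.5108 -0.289   0.0212] [ 0.5059 -0.2932  0.0185] [0.0559 0.0488 0.0207]
knob 0.03 12 [ 0.5139 -0.2838  0.0357] [ 0.5126 -0.2847  0.0357] [0.0333 0.0189 0.0084]
knob 0.04 110 [ 0.5116 -0.2909  0.0466] [ 0.5112 -0.2906  0.0454] [0.0395 0.03   0.009 ]
dial 0.03 21 [0.5476 0.0717 0.0387] [0.5557 0.0632 0.0379] [0.0962 0.0937 0.004 ]
dial 0.04 1180 [0.5567 0.0621 0.0457] [0.5556 0.0619 0.045 ] [0.0961 0.096  0.0099]
dial 0.05 675 [0.5531 0.059  0.0567] [0.5559 0.0598 0.056 ] [0.0928 0.0916 0.012 ]
dial 0.062 51 [0.5547 0.0578 0.0702] [0.5597 0.0568 0.0695] [0.0435 0.0537 0.0147]
mug 0.008 539 [ 0.6993 -0.2334  0.0148] [ 0.7164 -0.2352  0.019 ] [0.1075 0.1248 0.022 ]
mug 0.03 119 [ 0.7157 -0.2484  0.0347] [ 0.7131 -0.2444  0.035 ] [0.1046 0.1009 0.0099]
mug 0.04 137 [ 0.7164 -0.2466  0.0447] [ 0.7119 -0.2449  0.0449] [0.1046 0.1028 0.0098]
mug 0.05 147 [ 0.726  -0.2484  0.0553] [ 0.7065 -0.2428  0.056 ] [0.1095 0.1006 0.0119]
mug 0.062 179 [ 0.7186 -0.2419  0.0696] [ 0.7043 -0.2377  0.071 ] [0.1087 0.0956 0.018 ]
mug 0.09 335 [ 0.6942 -0.2401
[... 525 characters left out ...]
, (399, 264), (399, 265), (400, 265), (400, 266), (401, 266), (401, 267), (401, 268), (402, 268), (402, 269), (403, 269), (403, 270)]
ctr [ 0.51123459 -0.28850031  0.046     ]
dial [(223, 237), (223, 238), (244, 238), (223, 239), (237, 239), (244, 239), (245, 239), (223, 240), (237, 240), (251, 241), (252, 241), (230, 242), (231, 242), (251, 242), (230, 243), (231, 243), (248, 244), (249, 244), (248, 245), (249, 245), (247, 246), (248, 246), (256, 246), (246, 247), (247, 247), (256, 247), (226, 248), (227, 248), (246, 248), (247, 248), (225, 249), (226, 249), (227, 249), (258, 254), (224, 255), (225, 255), (224, 256), (225, 256), (225, 257), (258, 261)]
ctr [0.55374592 0.05898482 0.056     ]
```

View pics/crop.png

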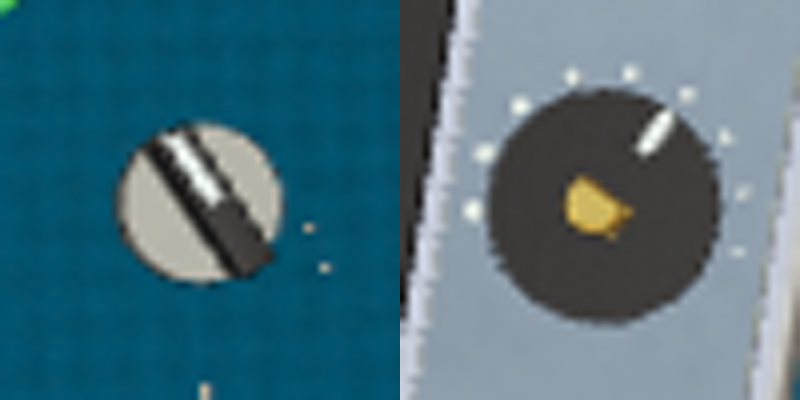

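The crop shows the grey skirt with a black bar and a white pointer towards the upper left. The dial's white line is at the upper right. Next I'll fit centres and angles.

```bash
cat >> h.py <<'E'
def ray(f,uv,z):
    K=np.array(f["intrinsics"]);Rm=R.from_quat(f["attitude"]).as_matrix();C=np.array(f["xyz"]);uv=np.atleast_2d(uv).astype(float)
    d=np.c_[(uv[:,0]-K[0,2])/K[0,0],-(uv[:,1]-K[1,2])/K[1,1],-np.ones(len(uv))]@Rm.T
    return C+d*((z-C[2])/d[:,2])[:,None]
def comp(mask,near):
    n,l,s,c=cv2.connectedComponentsWithStats(mask.astype(np.uint8));
    k=min(range(1,n),key=lambda i:np.hypot(*(c[i]-near))-(s[i,4]>3)*0.01); return np.argwhere(l==k)[:,::-1]
def circ(pts):
    (c,ax,a)=cv2.fitEllipse(cv2.convexHull(pts.astype(np.int32)));return c,ax
def ang(v): return np.degrees(np.arctan2(v[1],v[0]))
E
python3 - <<'E'
from h import *
f=pickle.load(open("top.pkl","rb"));im=f["img"].astype(int)
win=lambda m,u,v,r:(lambda o:(o.__setitem__((slice(v-r,v+r),slice(u-r,u+r)),m[v-r:v+r,u-r:u+r]),o)[1])(np.zeros_like(m))
sat=np.ptp(im,axis=2)
# knob: not blue
k=win(sat<60,402,271,16); p=comp(k,(402,271)); c,ax=circ(p);print("knob px",c,ax,"z.02",ray(f,c,.02),"n",len(p))
bl=win((im.max(2)<75)&(sat<40)|((im.min(2)>190)),402,271,11);b=np.argwhere(bl)[:,::-1]
q=ray(f,b,.046);e=np.linalg.eigh(np.cov(q[:,:2].T));print("bar",q.mean(0),ang(e[1][:,1]),np.ptp(q@np.r_[e[1][:,1],0]))
w=np.argwhere(win(im.min(2)>190,402,271,13))[:,::-1];q=ray(f,w,.046);e=np.linalg.eigh(np.cov(q[:,:2].T));print("ptr",q.mean(0),ang(e[1][:,1]),q[0],q[-1])
# dial
d=win((im.max(2)<80)&(sat<30),241,255,17);c,ax=circ(comp(d,(241,255)));D=ray(f,c,.056)[0];print("dial",c,ax,D)
w=np.array([(248,244),(249,244),(248,245),(249,245),(247,246),(248,246),(246,247),(247,247),(246,248),(247,248)])
q=ray(f,w,.056);e=np.linalg.eigh(np.cov(q[:,:2].T));print("line",q.mean(0),ang((q.mean(0)-D)),ang(e[1][:,1]))
y=win((im[...,0]-im[...,2]>50),241,255,17);yy=np.argwhere(y)[:,::-1];print("shaft",ray(f,yy.mean(0),.072),len(yy))
print(R.from_quat(readout.get_obs()['eef_rot']).as_matrix().round(3))
E
```

```text
knob px (401.59051513671875, 271.1053161621094) (20.262258529663086, 21.661561965942383) z.02 [[ 0.51130564 -0.29121137  0.02      ]] n 354
bar [ 0.51004854 -0.28927494  0.046     ] -142.52982345076026 0.04525872026029376
ptr [ 0.52131698 -0.28581451  0.046     ] -147.48076181186588 [ 0.52879695 -0.28037014  0.046     ] [ 0.51335176 -0.29073937  0.046     ]
dial (241.0, 255.3635711669922) (28.419178009033203, 28.441146850585938) [0.55296073 0.05899554 0.056     ]
line [0.57287268 0.04467514 0.056     ] -35.72314918410195 144.87173684273216
shaft [[0.55191388 0.05882768 0.072     ]] 40
[[-0.949  0.316 -0.001]
 [ 0.316  0.949 -0.002]
 [ 0.    -0.002 -1.   ]]
```

Request:
servo_tool(
  increments=[
    [[1,0.32,-0.92,0,0,0,-0.98],[1,0.32,-0.92,0,0,0,-0.98],[1,0.32,-0.92,0,0,0,-0.98],[1,0.32,-0.92,0,0,0,-0.98],[1,0.32,-0.92,0,0,0,-0.98],[1,0.32,-0.92,0,0,0,-0.98],[1,0.32,-0.92,0,0,0,-0.98],[1,0.32,-0.92,0,0,0,-0.98],[1,0.32,-0.92,0,0,0,-0.98],[1,0.32,-0.92,0,0,0,-0.98]],
  ],
)

```text
time: 1.35
tool_pos: [0.3897, 0.0391, 0.2452]
eef_rot: [0.75, 0.662, 0.0, 0.0]
force: [-0.0, 0.3, -0.0]
width: 1.001
grip_force: 0.0
```

Request:
servo_tool(
  increments=[
    [[1,0.32,-0.92,0,0,0,-0.98],[0.5,0.32,-0.92,0,0,0,-0.98],[0.5,0.32,-0.92,0,0,0,-0.98],[0.5,0.32,-0.92,0,0,0,-0.98],[0.5,0.32,-0.92,0,0,0,-0.98],[0.5,0.32,0,0,0,0,-0.98],[0.5,0,0,0,0,0,0],[0.5,0,0,0,0,0,0]],
  ],
)

```text
time: 2.35
tool_pos: [0.5041, -0.2343, 0.2446]
eef_rot: [0.95, 0.311, -0.001, -0.001]
force: [0.7, 0.2, 0.1]
width: 0.749
grip_force: 0.0
```

```bash
python3 - <<'E'
from h import *
f=grab_frame("wrist");pickle.dump(f,open("w1.pkl","wb"));save(f["img"],"w1")
o=readout.get_obs();print(o['time'],o['tool_pos'],R.from_quat(o['eef_rot']).as_matrix().round(4),f["xyz"],f["intrinsics"],o['joint_pos'])
E
```

```text
2.4 [ 0.50408428 -0.23421108  0.24486535] [[ 8.064e-01  5.913e-01 -1.200e-03]
 [ 5.913e-01 -8.064e-01  5.000e-04]
 [-7.000e-04 -1.200e-03 -1.000e+00]] [ 0.56284273 -0.19165954  0.37383062] [[351.38857514   0.         316.33088276]
 [  0.         351.38857514 240.34176665]
 [  0.           0.           1.        ]] [-5.61116877e-01  7.15324304e-02  1.77780049e+00 -2.07628039e-04
  1.29359398e+00  3.77031674e-01]
```

View pics/w1.png

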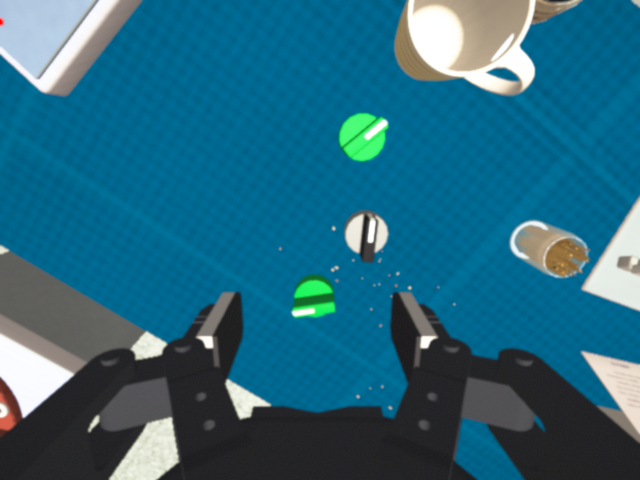

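The wrist view shows the grey knob at (367,235) between the green ones at (362,137) and (314,298). I'll measure it there.

```bash
cat >> h.py <<'E'
def win(m,u,v,r):
    o=np.zeros_like(m);o[v-r:v+r,u-r:u+r]=m[v-r:v+r,u-r:u+r];return o
E
python3 - <<'E'
from h import *
f=pickle.load(open("w1.pkl","rb"));im=f["img"].astype(int);sat=np.ptp(im,axis=2);P=cloud(f)
p=comp(win((sat<60)&(im.min(2)>110),367,235,32),(367,235));c,ax=circ(p);print("skirt",c,ax,ray(f,c,.02))
m=win(P[...,2]>.04,367,235,34);b=np.argwhere(m)[:,::-1];q=P[m];print("zmed",np.median(q[:,2]),len(q))
q=ray(f,b,.046);e=np.linalg.eigh(np.cov(q[:,:2].T));r=cv2.minAreaRect(q[:,:2].astype(np.float32)*1000);print("bar",q.mean(0),ang(e[1][:,1]),r)
w=np.argwhere(win(im.min(2)>225,370,232,25))[:,::-1];q=ray(f,w,.046);e=np.linalg.eigh(np.cov(q[:,:2].T));print("ptr",q.mean(0),ang(e[1][:,1]),len(w),w.min(0),w.max(0))
dk=win((im.max(2)<70),367,238,30);b=np.argwhere(dk|win(im.min(2)>225,370,232,25))[:,::-1];q=ray(f,b,.046);e=np.linalg.eigh(np.cov(q[:,:2].T));print("bar2",q.mean(0),ang(e[1][:,1]),len(b))
a=f["img"][195:275,325:405];save(cv2.resize(a,(480,480),interpolation=cv2.INTER_CUBIC),"c2")
E
```

```text
skirt (375.844482421875, 231.835693359375) (21.656152725219727, 38.60197067260742) [[ 0.521941   -0.29789977  0.02      ]]
zmed 0.04652035101174473 569
bar [ 0.51479967 -0.29029669  0.046     ] -147.43421315987413 ((514.4962768554688, -290.3995666503906), (45.09988784790039, 12.65845775604248), 32.2014045715332)
ptr [ 0.52302154 -0.2823961   0.046     ] 71.34938972229749 128 [353 218] [374 241]
bar2 [ 0.51372658 -0.28760615  0.046     ] -140.31856212220825 436
```

View pics/c2.png

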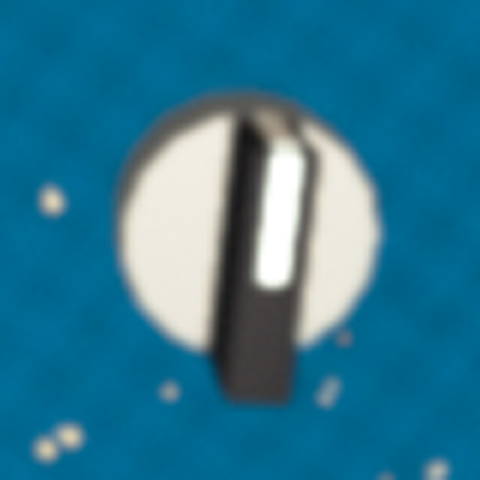

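Request:
servo_tool(
  increments=[
    [[0.2,0.17,-0.94,0,0,0,-0.5],[0,0,0,-0.9,0,0,0],[0,0,0,-0.9,0,0,0],[0,0,0,-0.9,0,0,0],[0,0,0,-0.4,0,0,0],[0,0,0,0,0,0,0],[0,0,0,0,0,0,0]],
  ],
)

```text
time: 3.28
tool_pos: [0.516, -0.2918, 0.061]
eef_rot: [0.961, 0.277, 0.001, 0.001]
force: [0.2, -0.2, 0.3]
width: 0.498
grip_force: 0.0
```

```bash
python3 - <<'E'
from h import *
f=grab_frame("wrist");pickle.dump(f,open("w2.pkl","wb"));save(f["img"],"w2")
o=readout.get_obs();print(o['time'],o['tool_pos'],R.from_quat(o['eef_rot']).as_matrix().round(4))
E
```

```text
3.325 [ 0.51642806 -0.29221901  0.06160635] [[ 0.8465  0.5324  0.0031]
 [ 0.5324 -0.8465 -0.0024]
 [ 0.0014  0.0037 -1.    ]]
```

View pics/w2.png

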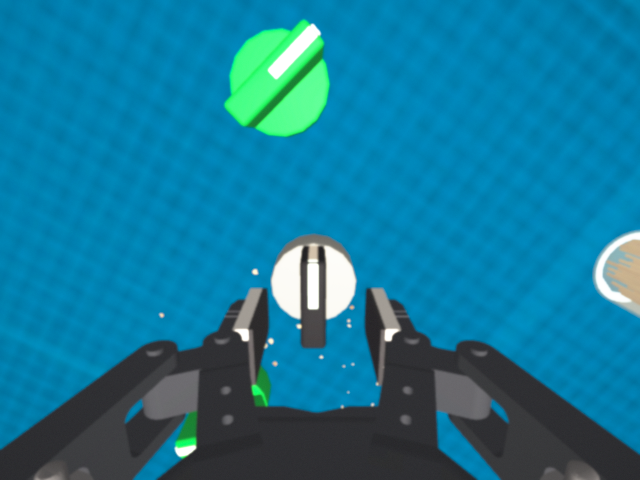

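The bar lies centred between the fingers, parallel to the pads, at about (313,297). I'll descend and close.

Request:
servo_tool(
  increments=[
    [[0,0,0,-0.4,0,0,0],[-0.3,0,0,0,0,0,0],[-1,0,0,0,0,0,0],[-1,0,0,0,0,0,0],[-1,0,0,0,0,0,0],[-1,0,0,0,0,0,0],[-1,0,0,0,0,0,0]],
  ],
  squeeze=50,
)

```text
time: 4.2
tool_pos: [0.5163, -0.2923, 0.037]
eef_rot: [0.961, 0.277, 0.001, 0.001]
force: [-0.9, 0.1, 6.4]
width: 0.129
grip_force: 51.1
```

Request:
servo_tool(
  increments=[
    [[-1,0,0,0.5,0,0,0],[-1,0,0,0.9,0,0,0],[-1,0,0,0.9,0,0,0],[-1,0,0.7,0.7,0,0,-0.5],[-1,0,0.9,0,0,0,-0.95],[-1,0,0.9,0,0,0,-0.95],[-1,0,0.9,0,0,0,-0.95],[-1,0,0.9,0,0,0,-0.95],[-1,0,0.9,0,0,0,-0.95],[-1,0,0.8,0,0,0,-0.95]],
  ],
)

```text
time: 5.45
tool_pos: [0.5144, 0.0704, 0.2151]
eef_rot: [0.988, -0.154, -0.0, -0.0]
force: [0.9, -0.4, -0.2]
width: 0.132
grip_force: 50.1
```

Request:
servo_tool(
  increments=[
    [[-1,-0.2,0.45,0,0,0,-0.95],[-1,0,0,0,0,0,-0.95],[-1,0,0,0,0,0,-0.4],[-1,0,0,0,0,0,0],[-1,0,0,0,0,0,0]],
  ],
)

```text
time: 6.08
tool_pos: [0.5029, 0.0954, 0.2151]
eef_rot: [0.951, -0.308, -0.0, 0.0]
force: [-0.4, -0.6, -0.5]
width: 0.129
grip_force: 50.1
```

```bash
python3 - <<'E'
from h import *
f=grab_frame("wrist");pickle.dump(f,open("w3.pkl","wb"));save(f["img"],"w3")
o=readout.get_obs();print(o['time'],o['tool_pos'],R.from_quat(o['eef_rot']).as_matrix().round(4),o['joint_pos'],o['force'])
E
```

```text
6.125 [0.50292611 0.09538885 0.21510158] [[ 8.105e-01 -5.858e-01 -4.000e-04]
 [-5.858e-01 -8.105e-01 -0.000e+00]
 [-3.000e-04  2.000e-04 -1.000e+00]] [ 5.02692110e-02  3.55507802e-03  1.90610298e+00 -9.84728684e-06
  1.23230400e+00  2.24687571e+00] [ 0.49676249 -0.22761611 -0.52292685]
```

View pics/w3.png

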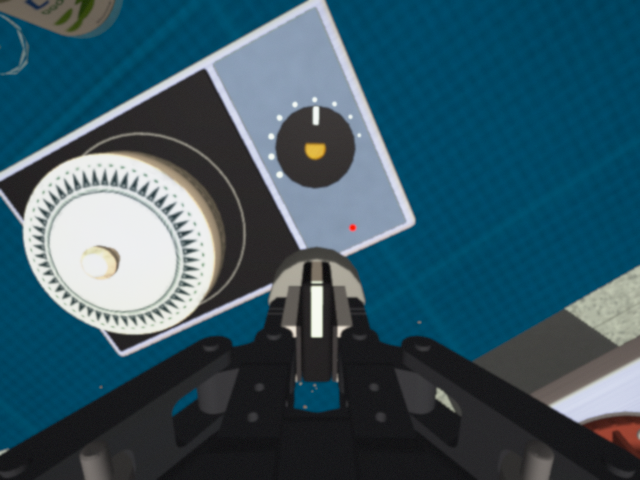

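The wrist view shows the dial at (315,147), its line at (316,115) and the shaft at (315,150). The held knob's pointer runs along column 316, from (316,285) to its centre end at (316,337). Next I'll measure the offset from knob to dial in this same camera.

```bash
python3 - <<'E'
from h import *
f=pickle.load(open("w3.pkl","rb"));im=f["img"].astype(int);sat=np.ptp(im,axis=2);P=cloud(f)
T=np.array([.50293,.09539,.2151]);X=np.array([.8105,-.5858]);Y=np.array([-.5858,-.8105])
loc=lambda p:np.c_[(np.atleast_2d(p)[:,:2]-T[:2])@X,(np.atleast_2d(p)[:,:2]-T[:2])@Y]*1000
c,ax=circ(comp(win((im.max(2)<90)&(sat<40),316,147,45),(305,165)));D=ray(f,c,.056)[0];print("dial",c,ax,D,loc(D))
m=win(np.abs(P[...,2]-.056)<.004,316,147,43);c2,ax2=circ(np.argwhere(m)[:,::-1]);print("dial depth",c2,ax2,loc(ray(f,c2,.056)),np.median(P[m][:,2]))
y=np.argwhere(win(im[...,0]-im[...,2]>70,315,150,15))[:,::-1];print("shaft bbox",y.min(0),y.max(0),loc(ray(f,[(y[:,0].min()+y[:,0].max())/2,0*1+y[:,1].mean()],.072)), loc(ray(f,[y.min(0),y.max(0)],.072)))
w=comp(win(im.min(2)>200,316,116,14),(316,116));q=ray(f,w,.056);e=np.linalg.eigh(np.cov(q[:,:2].T));print("line",loc(q.mean(0)),ang(e[1][:,1]),ang(q.mean(0)-D))
w=comp(win(im.min(2)>200,316,312,30),(316,312));print("ptr px",w.min(0),w.max(0));zt=T[2]+.009
for z in(zt-.004,zt,zt+.004):
  q=ray(f,w,z);e=np.linalg.eigh(np.cov(q[:,:2].T));l=loc(q);print("ptr",z,l.min(0),l.max(0),ang(e[1][:,1]),np.ptp(l[:,0]))
bt=P[290:375,306:327,2];print("bar z",np.nanmedian(bt), "z rows",np.nanmedian(bt,axis=1)[::8].round(4))
# skirt top circle edge
s=win((sat<40)&(im.min(2)>120)&(np.abs(P[...,2]-(T[2]-.017))<.006),316,285,50);p=np.argwhere(s)[:,::-1];print("skirt z",np.median(P[s][:,2]),len(p))
l=loc(ray(f,p,np.median(P[s][:,2])));r=[cv2.minEnclosingCircle(l.astype(np.float32))];print(r,l.min(0),l.max(0))
E
```

```text
dial (314.8434143066406, 146.62301635742188) (78.18074798583984, 80.84945678710938) [0.55589985 0.05880245 0.056     ] [[64.36505076 -1.37552778]]
dial depth (314.98382568359375, 146.7060089111328) (79.94676208496094, 82.47022247314453) [[64.30155403 -1.26415996]] 0.05667885900358144
shaft bbox [305 143] [325 159] [[62.26095485 -1.18790715]] [[67.42585201 -8.6582685 ]
 [55.77798003  6.37706107]]
line [[88.12691696 -0.86706373]] 142.6548487541428 -37.0838843978681
ptr px [312 287] [321 336]
ptr 0.22010000000000002 [-4.43517074 -1.79875688] [16.92388468  1.80918595] 144.21732945860776 21.359055420467815
ptr 0.22410000000000002 [-1.95630155 -1.74446774] [18.71489835  1.74728346] 144.21732945860774 20.671199907074218
ptr 0.22810000000000002 [ 0.52256763 -1.6901786 ] [20.50591203  1.68538098] 144.21732945860774 19.983344393680525
bar z 0.22488551436183457 z rows [0.225  0.2251 0.2252 0.225  0.225  0.2253 0.225  0.2244 0.2248 0.225
 0.2251]
skirt z 0.19872206545777524 1288
[((0.6134207844734192, -0.22664514183998108), 21.415752410888672)] [  0.39190254 -21.6411539 ] [20.24152744 21.18837927]
```

Request:
servo_tool(
  increments=[
    [[-1,0.5,-0.35,0,0,0,-0.16],[-1,0.4,-0.28,-0.2,0,0,0],[-1,0,0,-0.8,0,0,0],[-1,0,0,-0.66,0,0,0],[-1,0,0,0,0,0,0],[-1,0,0,0,0,0,0]],
  ],
)

```text
time: 6.88
tool_pos: [0.5581, 0.0576, 0.1171]
eef_rot: [0.948, -0.319, 0.001, -0.0]
force: [0.8, 0.5, -0.4]
width: 0.126
grip_force: 50.1
```

```bash
python3 - <<'E'
from h import *
f=grab_frame("wrist");pickle.dump(f,open("w4.pkl","wb"))
save(cv2.resize(f["img"][180:400,180:450],None,fx=2.6,fy=2.6,interpolation=cv2.INTER_CUBIC),"w4")
o=readout.get_obs();T=o['tool_pos'];M=R.from_quat(o['eef_rot']).as_matrix();print(o['time'],T,M.round(4),o['force'])
im=f["img"].astype(int);P=cloud(f);L=(P-T)@M*1000   # tool coords mm
z=P[...,2]
for nm,m in(("skirt",np.abs(L[...,2]-16)<4),("dial",np.abs(z-.056)<.004)):
    m=win(m,316,290,75);pp=L[m];print(nm,len(pp),np.median(z[m]),pp[:,:2].min(0),pp[:,:2].max(0))
    # front-edge circle fit from the boundary
    pts=[]
    for u in range(250,385):
        r=np.where(m[:,u])[0]
        if len(r): pts.append(L[r[0],u,:2])
    pts=np.array(pts);pts=pts[pts[:,0]>5]
    from scipy.optimize import least_squares
    Rr={"skirt":22.5,"dial":32}[nm]
    s=least_squares(lambda c:np.hypot(*(pts-c).T)-Rr,[0,0],loss="soft_l1",f_scale=.5);print(nm,s.x,len(pts),np.abs(s.fun).mean())
E
```

```text
6.925 [0.55881729 0.0577115  0.11794927] [[ 7.971e-01 -6.039e-01  3.900e-03]
 [-6.039e-01 -7.971e-01 -1.000e-04]
 [ 3.200e-03 -2.300e-03 -1.000e+00]] [0.10736263 0.43514727 0.16904137]
skirt 1668 0.10056967734367095 [ -2.85969005 -21.89471159] [20.64028221 22.83042715]
skirt [-2.27385963  0.45580994] 92 0.17795445052503805
dial 3480 0.05666925727272333 [-18.243656   -30.37944852] [27.7551934  32.79242079]
dial [-4.57993455  1.29837775] 106 0.14970712196971261
```

View pics/w4.png

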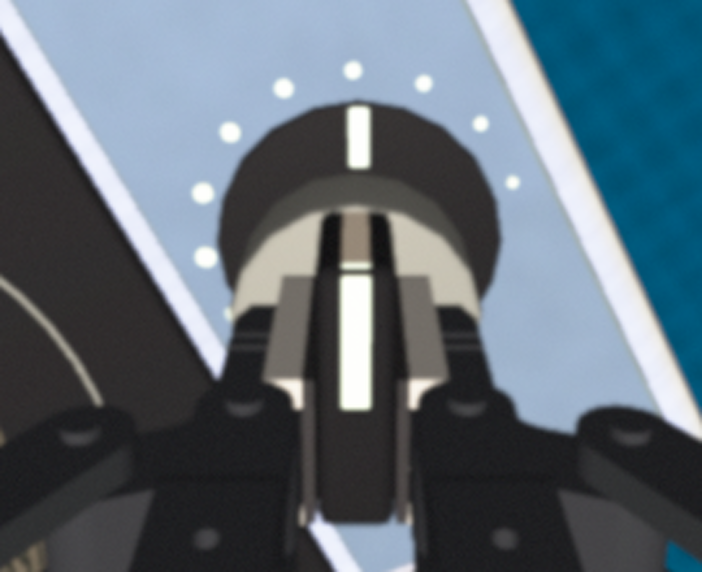

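The knob hovers over the dial with pointer and line both on the same side (column ~357). It sits about 2 mm too far towards +x. I'll let it settle with a partial correction and measure again.

Request:
servo_tool(
  increments=[
    [[-1,-0.02,0.01,0,0,0,0],[-1,0,0,0,0,0,0],[-1,0,0,0,0,0,0]],
  ],
)

```text
time: 7.3
tool_pos: [0.5562, 0.0584, 0.1164]
eef_rot: [0.948, -0.319, 0.001, -0.0]
force: [-0.2, 0.1, 0.1]
width: 0.128
grip_force: 50.1
```

```bash
cat > m.py <<'E'
from h import *
from scipy.optimize import least_squares
f=grab_frame("wrist")
o=readout.get_obs();T=o['tool_pos'];M=R.from_quat(o['eef_rot']).as_matrix();print(o['time'],T,o['force'])
im=f["img"].astype(int);P=cloud(f);L=(P-T)@M*1000;z=P[...,2];C={}
for nm,m,Rr in(("skirt",np.abs(L[...,2]-16)<4,22.5),("dial",np.abs(z-.056)<.004,32)):
    m=win(m,316,290,75);pts=[]
    for u in range(250,385):
        r=np.where(m[:,u])[0]
        if len(r): pts.append(L[r[0],u,:2])
    pts=np.array(pts);pts=pts[pts[:,0]>5]
    s=least_squares(lambda c:np.hypot(*(pts-c).T)-Rr,[0,0],loss="soft_l1",f_scale=.5);C[nm]=s.x;print(nm,s.x)
# angles of pointer and dial line
w=(im.min(2)>200)
def la(p,z):
    q=(ray(f,p,z)-T)@M;e=np.linalg.eigh(np.cov(q[:,:2].T))[1][:,1];return np.degrees(np.arctan(e[1]/e[0])),q.mean(0)[:2]*1000
print("ptr",la(comp(win(w,316,312,30),(316,312)),T[2]+.010),"line",la(comp(win(w,318,232,14),(318,232)),.056))
d=C["dial"]-C["skirt"];print("shift mm world",(M[:2,:2]@d).round(2),"units",(M[:2,:2]@d/60).round(4))
E
python3 m.py
```

```text
7.35 [0.55606868 0.05838388 0.11618544] [ 0.7837922  -0.10932343 -0.71162838]
skirt [-1.60059343 -0.12775457]
dial [-1.82691511  0.04118997]
ptr (np.float64(-0.5749485479557672), array([ 9.42037771, -0.21314856])) line (np.float64(-0.060156324951114525), array([22.94229961, -0.15639286]))
shift mm world [-0.28  0.  ] units [-0.0047  0.    ]
```

Request:
servo_tool(
  increments=[
    [[-1,-0.005,0,-0.13,0,0,0],[-1,0,0,-0.06,0,0,0],[-1,0,0,-0.06,0,0,0],[-1,0,0,0,0,0,0]],
  ],
)

```text
time: 7.85
tool_pos: [0.5552, 0.0583, 0.1001]
eef_rot: [0.948, -0.319, -0.001, 0.0]
force: [-0.3, 0.6, -0.4]
width: 0.124
grip_force: 50.1
```

Request:
servo_tool(
  increments=[
    [[-1,0,0,-0.07,0,0,0],[-1,0,0,-0.07,0,0,0],[-1,0,0,0,0,0,0],[-1,0,0,0,0,0,0]],
  ],
)

```text
time: 8.35
tool_pos: [0.5557, 0.0584, 0.0927]
eef_rot: [0.948, -0.319, 0.0, -0.0]
force: [0.1, 1.3, 1.9]
width: 0.129
grip_force: 50.6
```

Contact on the dial face. I'll press down through the travel.

Request:
servo_tool(
  increments=[
    [[-1,0,0,-0.04,0,0,0],[-1,0,0,-0.04,0,0,0],[-1,0,0,-0.04,0,0,0],[-1,0,0,0,0,0,0],[-1,0,0,0,0,0,0]],
  ],
  squeeze=70,
)

```text
time: 8.98
tool_pos: [0.5559, 0.0584, 0.0869]
eef_rot: [0.948, -0.319, -0.0, 0.0]
force: [-5.0, -0.1, 11.9]
width: 0.123
grip_force: 75.4
```

```bash
python3 m.py
```

```text
9.025 [0.55591219 0.05836065 0.08691357] [-5.32299144 -0.0579467  12.15718259]
skirt [-1.75906905  0.00438588]
dial [-11.20469766   2.07197667]
ptr (np.float64(0.1857503831872158), array([ 9.42324958, -0.1666876 ])) line (np.float64(-0.027805923554359), array([26.84115679, -0.27530999]))
shift mm world [-8.78  4.06] units [-0.1463  0.0676]
```

```bash
python3 - <<'E'
from h import *
from scipy.optimize import least_squares
f=grab_frame("wrist");save(cv2.resize(f["img"][150:400,180:450],None,fx=2.4,fy=2.4),"w5")
o=readout.get_obs();T=o['tool_pos'];M=R.from_quat(o['eef_rot']).as_matrix();P=cloud(f);L=(P-T)@M*1000;z=P[...,2];im=f["img"].astype(int)
print("panel z",np.nanmedian(z[180:200,310:330]),T,o['force'])
w=win(np.ones_like(z,bool),316,270,75)
h,e=np.histogram(z[w&(z>.03)&(z<.09)],bins=np.arange(.03,.09,.001));print(list(zip((e[:-1]*1000).round().astype(int).tolist(),h.tolist())))
E
```

```text
panel z 0.04572696732458678 [0.55591789 0.05836859 0.08692878] [-4.42077434  0.63208644 13.12286635]
[(30, 0), (31, 0), (32, 0), (33, 0), (34, 1), (35, 0), (36, 2), (37, 4), (38, 8), (39, 28), (40, 134), (41, 304), (42, 136), (43, 73), (44, 1251), (45, 5043), (46, 2585), (47, 197), (48, 55), (49, 620), (50, 2147), (51, 988), (52, 91), (53, 46), (54, 43), (55, 47), (56, 49), (57, 56), (58, 50), (59, 51), (60, 45), (61, 48), (62, 56), (63, 60), (64, 44), (65, 52), (66, 66), (67, 58), (68, 120), (69, 423), (70, 820), (71, 244), (72, 8), (73, 13), (74, 20), (75, 20), (76, 32), (77, 35), (78, 49), (79, 53), (80, 64), (81, 87), (82, 65), (83, 84), (84, 90), (85, 83), (86, 88), (87, 86), (88, 102)]
```

View pics/w5.png

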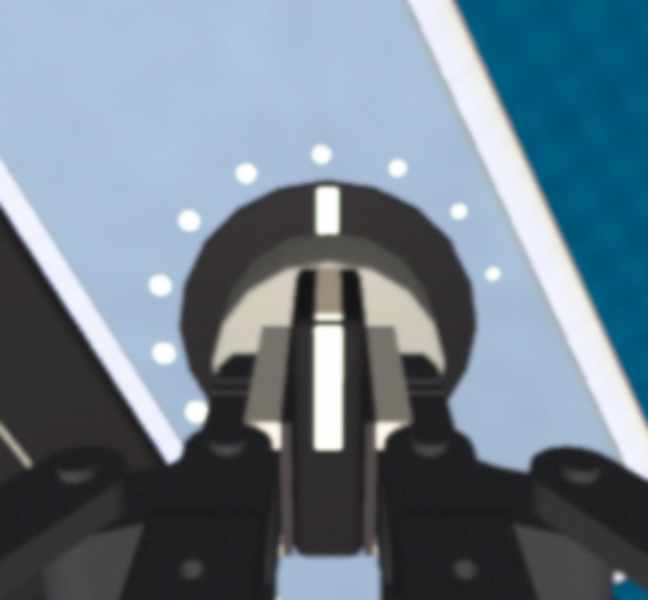

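The picture shows the pointer in line with the dial's line. By depth, the dial face is at 50 mm (pressed 6 mm) and the skirt top is 20 mm above it, so the knob is fully seated. I'm handing in.

```bash
python3 -c "
from rig import robot
print(robot.hand_in())"
```

```text
the job is handed in; nothing more can be done
None
```

The knob is fully home on the D-shaft with its pointer on the dial line. It is held pressed to the bottom of its travel, about 6 mm by depth image and 12–13 N at the wrist. The job is handed in, and I never touched the pot, mug or toothpick jar.

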